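# Hold the hob's splash panel against its bracket

### The arm

A 7-joint arm with a two-finger parallel gripper is mounted at the origin on the work surface. World frame = base frame: x ahead of the robot, y to its left, z up, the work surface at z = 0. Lengths are in mm, angles in degrees, forces in N, time in s.
With the tool pointing down it reaches from about 350 to 900 mm from the base axis. Payload 7.2 kg.
Tool frame: the origin (TCP) lies midway between the tips of the shut fingers; the grasp point (between the pads) lies 19 mm behind it; z points along the fingers, y is the line along which they close (so a half turn about z gives the same grasp; the last joint's range is limited). The gripper opens to 88 mm and grips with 3 to 60 N. Pads are 20 mm wide; open, the fingers measure 115 mm over their backs; the gripper's body (75 mm by 178 mm) begins 61 mm behind the grasp point.
Start: joints at [60.321, 23.554, -0.728, 91.456, 0.321, 64.991, -4.71], TCP at [271.73, -562.843, 222.653] pointing down, gripper open.
Joint ranges: [-169.25, 169.25], [-16.82, 113.86], [-84.01, 82.57], [7.8, 145.47], [-59.2, 239.2], [7.22, 106.19], [-163.78, 163.78]. Speed limits (degrees/s): [136.94, 136.94, 172.46, 172.46, 180, 180, 180].

### API

Orientations are given as a 3x3 rotation matrix whose columns are the frame's x, y, z axes.
In Python, from workcell import robot gives the robot as it stands. The module is installed in compiled form; this text tells all that it offers. Calls block until the motion is done:
- robot.move_ptp(position, orientation): joint-space move of the TCP to a pose.
- robot.line_to(position, rot=None, vel=150, stop_force=None): straight line of the TCP; rot=None keeps the orientation; vel is the mean speed in mm/s. With stop_force (N) it stops when the force on the tool has changed by that much, and returns True; else False.
- robot.set_joints(angles): joint-space move.
- robot.gripper_open() and robot.clamp(newtons=None): open the fingers fully, or close them until they stop; newtons is the grip in N (None keeps the last).
- robot.hold(seconds).
- robot.ik(position, orientation): joint angles nearest the present ones, or None.
- robot.capture(name): name is "scene" or "side" or "wrist"; returns the picture (400x640x3 uint8, red, green, blue); there is no depth.
- robot.camera_info(name): a dict with "vertical_fov" (degrees; the focal length in pixels is half the picture's height over the tangent of half this angle, whatever the lens; pixels are square), "cx", "cy" (the principal point, pixels), "extrinsics" (4x4, takes a point from world to camera coordinates). Camera axes: x right, y up, looking along -z (the intrinsics and any distortion apply to the point x, -y, -z); pixel columns grow to the right and rows downward; lengths in mm; the calibration is good to about 2 mm. A picture is of the moment at which its call begins: read the wrist's pose just before it. camera_info takes no time and is no camera call; for the wrist camera it gives the pose at the moment of the call.
A pose or a line that the arm cannot do raises robot.IKError and nothing moves.
- robot.sign_off(): hands the job in; it is judged then, once.
Readings, each from a call of its own:
- robot.get_time_s(): time.
- robot.get_joints(): joint angles.
- robot.get_qvel(): joint speeds.
- robot.get_joint_efforts(): joint torques, N m.
- robot.get_tool_pos(): TCP position.
- robot.get_eef_rot(): TCP orientation.
- robot.get_wrist_force(): force on the tool from outside, world axes, zero at the start.
- robot.get_torque(): the same for the moment, N m.
- robot.get_grip_width(): finger opening in mm.
- robot.get_gripper_force(): force on a finger pad.
Only numpy, scipy, OpenCV 4.12 (cv2) and the standard library are available. Lean on these libraries where they do the work, as an engineer would, in place of code of your own. Each camera call takes 0.05 s, during which the arm holds its last target. There are 200 camera calls.

### The job

Slide the blue splash panel straight up out of the slotted rack by its top edge and hold it upright and centred against the two red spring buffers at the front of the hob, its lower edge about a centimetre clear above the bracket's steel foot so that the cook can slip the seal under it. Press it squarely into both buffers with a steady 12 N or so in all, so that each sinks about 6 mm and neither is ever driven to its end, and finish while still holding and pressing it like that for the cook to screw on. Leave the two boards in the rack and everything else on the worktop alone.

Things in the scene. Friction and masses are not known exactly. Their poses are not given: they have to be found in the camera images.
- panel: Blue glass splash panel, 10 mm thick (own x), 180 wide (own y), 160 tall (own z), 0.5 to 0.85 kg, four flush steel eyelets near its corners; both faces alike. Origin: centre of its lower edge. Stands upright in one of the three rack slots, top edge 168 mm above the worktop and 60 mm above the boards beside it; grip the top edge across its thickness.
- rack: Fixed wooden rack, 156 (x) by 204 mm (y), with 70 mm high combs at its y ends. Three slots run along its y, at x = -45, 0 and +45 mm, each 12 mm wide, slot floor 8 mm above the worktop. A thing is free of its slot once its lower edge is over 70 mm above the worktop. Origin: centre of its underside.
- board_wood: Light wooden serving board 10 x 172 x 100 mm (own x, y, z) standing in another slot, top edge 108 mm above the worktop. Stays there. Origin: centre of its lower edge.
- board_white: White plastic cutting board 10 x 172 x 100 mm (own x, y, z) standing in another slot, top edge 108 mm above the worktop. Stays there. Origin: centre of its lower edge.
- hob: Fixed grey table hob with the panel's bracket on its front (own -x side). Own +x is the way to press, y left as the robot sees it, z up. Origin: on the worktop under the bracket's middle. The hob proper lies at x 25 to 285 mm, 260 mm wide, 60 mm high; on it a dark empty paella pan, rim 100 mm and handles 112 mm above the worktop.
- bracket (a point): Middle of the bracket, at the hob's origin but 8 mm up, on top of the steel foot plate (x -50 to +25 mm, 200 mm wide). Two aluminium uprights, 22 mm wide and 165 mm high, stand at y = +65 and -65 mm, front faces at x = +11 mm; each carries a red buffer. Between them it is open (108 mm) above a crossbar 93 mm up, so a finger behind the panel fits there.
- buffer_left_face (a point): Centre of the front face of the left red buffer, a disc of 22 mm diameter facing the hob's -x, 150 mm above the worktop, at x = -20 mm and y = +65 mm in the hob's frame when not pressed; it moves with the buffer.
- buffer_right_face (a point): The same for the right red buffer, at x = -20 mm and y = -65 mm in the hob's frame when not pressed.
- buffer_left (a joint): How far the left buffer is pushed in along the hob's +x (m): 0 when free, 0.014 at its end. The spring is straight, 1 N per mm (6 mm = 6 N), without preload.
- buffer_right (a joint): The same for the right buffer.
- bowl: Loose steel bowl, 150 mm across, 75 mm high. Bystander.
- salt_box: Loose wooden salt box, 90 x 90 x 55 mm. Bystander.
- plate: Loose white plate, 190 mm across, on a cork mat. Bystander.
- spoon: Loose steel spoon, 180 mm long, on the cork mat. Bystander.
- tumbler: Loose glass tumbler, 68 mm across, 95 mm high. Bystander.
- mill: Loose dark wooden pepper mill, 56 mm across, 162 mm high. Bystander.
Not all that is in view belongs to the job. There is more than one size of the panel; the one meant has the size given above.

How it is judged:
By the outcome, as a careful person would: the job done as asked, in the order asked, and still so for the second after the job is handed in, while the arm keeps its last pose, push and grip.
It also fails if it takes over 51 s, if anything falls off the work surface, if the arm or the gripper's body presses on something with over 40 N, if the wrist force passes 120 N, or if a joint passes its speed limit or range.

## Working session

There is one attempt and no reset: what is moved stays moved. The work goes in short steps, each a Python script; the robot and the scene stay as the last script left them, time stands still between calls to the robot, and variables do not carry over. Pictures are saved under pics/ and viewed, at most 10 in all, crops included, and the job is handed in when it is done.

```bash
mkdir -p pics
python3 - <<'E'
from workcell import robot
import cv2, numpy as np
for n in ["scene","side","wrist"]:
    i=robot.camera_info(n); print(n,{k:(np.round(v,4).tolist() if k=="extrinsics" else v) for k,v in i.items()})
    im=robot.capture(n); cv2.imwrite(f"pics/{n}0.png",im[:,:,::-1])
print(robot.get_time_s(),robot.get_eef_rot())
E
```

```text
scene {'vertical_fov': 48.94533745176585, 'cx': 316.6074017882151, 'cy': 196.95746704730763, 'extrinsics': [[0.6894, 0.7242, -0.0185, -318.845], [-0.4543, 0.4521, 0.7676, 142.264], [0.5642, -0.5208, 0.6407, -1707.3232], [0.0, 0.0, 0.0, 1.0]]}
side {'vertical_fov': 48.11705121971067, 'cx': 318.39609867112546, 'cy': 200.03857979504514, 'extrinsics': [[-0.8289, -0.5594, -0.0029, 419.1456], [0.418, -0.6228, 0.6613, -302.7122], [-0.3718, 0.547, 0.7501, -1563.254], [0.0, 0.0, 0.0, 1.0]]}
wrist {'vertical_fov': 63.093485633587875, 'cx': 318.57386115948003, 'cy': 198.62978289024096, 'extrinsics': [[0.4346, -0.9006, -0.0019, -623.4114], [0.8707, 0.4207, -0.2548, 30.6941], [0.2303, 0.1091, 0.967, -389.8184], [0.0, 0.0, 0.0, 1.0]]}
0.15 [[ 9.00516129e-01  4.34822230e-01 -5.74640346e-04]
 [ 4.34822602e-01 -9.00515568e-01  1.00834259e-03]
 [-7.90228053e-05 -1.15789537e-03 -9.99999327e-01]]
```

View pics/scene0.png

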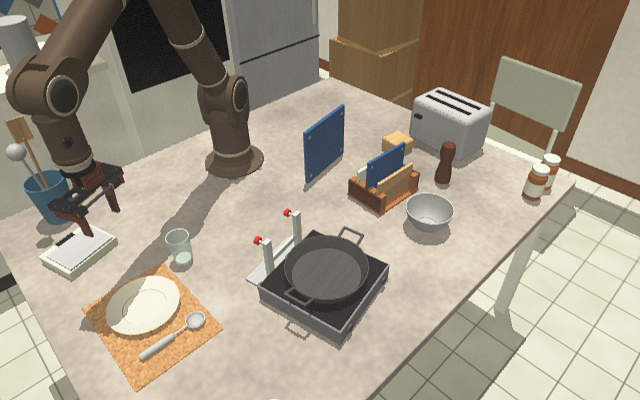

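View pics/side0.png

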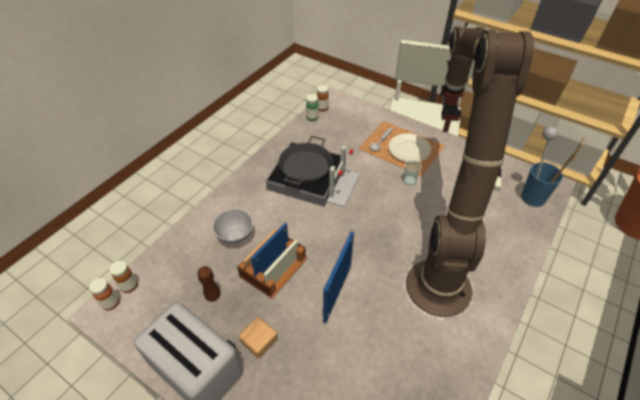

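The scene view shows the rack at about (385,185) with the blue panel between the white and wooden boards. The larger blue panel standing alone at (325,145) is a decoy. The red buffers are at (257,240) and (287,212). The side view shows the rack at (272,258) and the buffers near (350,151) and (340,172). Next I'll triangulate the buffers and panel roughly.

```bash
cat > h.py <<'E'
import cv2, numpy as np
def ray(info,u,v):
    f=200/np.tan(np.radians(info["vertical_fov"]/2)); E=np.array(info["extrinsics"])
    d=np.array([(u-info["cx"])/f,-(v-info["cy"])/f,-1.]); R=E[:3,:3]
    return -R.T@E[:3,3], R.T@d
def onz(info,u,v,z):
    o,d=ray(info,u,v); return o+d*(z-o[2])/d[2]
def tri(rays):
    A=np.zeros((3,3));b=np.zeros(3)
    for o,d in rays:
        d=d/np.linalg.norm(d);P=np.eye(3)-np.outer(d,d);A+=P;b+=P@o
    p=np.linalg.solve(A,b)
    return p,[np.linalg.norm(np.cross(p-o,d/np.linalg.norm(d))) for o,d in rays]
def proj(info,p):
    f=200/np.tan(np.radians(info["vertical_fov"]/2)); E=np.array(info["extrinsics"]); c=E[:3,:3]@p+E[:3,3]
    return info["cx"]-f*c[0]/c[2], info["cy"]+f*c[1]/c[2]
def blobs(rgb,kind,amin=8):
    h=cv2.cvtColor(rgb,cv2.COLOR_RGB2HSV).astype(int);H,S,V=h[...,0],h[...,1],h[...,2]
    m={"red":((H<6)|(H>174))&(S>150)&(V>110),"blue":(H>100)&(H<122)&(S>120)&(V>40)}[kind].astype(np.uint8)
    n,l,s,c=cv2.connectedComponentsWithStats(m)
    return m,l,[(i,s[i].tolist(),c[i].round(1).tolist()) for i in range(1,n) if s[i,4]>=amin]
E
python3 - <<'E'
from h import *
from workcell import robot
for n in ["scene","side"]:
    im=cv2.imread(f"pics/{n}0.png")[:,:,::-1].copy(); i=robot.camera_info(n)
    for k in ["red","blue"]:
        print(n,k)
        m,l,bs=blobs(im,k)
        for b in bs: 
            print(b[1:], onz(i,*b[2],150).round())
            if k=="blue" and b[1][4]>150:
                c=np.argwhere(l==b[0])[:,::-1].astype(np.float32); q=cv2.approxPolyDP(cv2.convexHull(c.astype(np.int32)),3,True)[:,0]; print("  poly",q.tolist(),[onz(i,*p,168).round().tolist() for p in q])
a=cv2.imread("pics/scene0.png")[120:300,240:460]; b=cv2.imread("pics/side0.png")[130:300,215:375]
cv2.imwrite("pics/crop.png",np.hstack([cv2.resize(a,(396*1,324)),cv2.resize(b,(320,340))[:324]]))
E
```

```text
scene red
([284, 209, 7, 7, 30], [286.4, 211.9]) [ 505. -155.  150.]
([254, 237, 8, 7, 32], [256.5, 239.6]) [ 533. -283.  150.]
scene blue
([304, 105, 40, 30, 110], [323.0, 119.3]) [207. 280. 150.]
([368, 142, 37, 22, 77], [385.9, 152.7]) [514. 273. 150.]
side red
([350, 150, 3, 3, 8], [350.9, 150.9]) [ 538. -284.  150.]
([339, 171, 3, 4, 10], [340.0, 172.5]) [ 509. -155.  150.]
side blue
([252, 224, 35, 49, 728], [269.8, 250.5]) [508. 283. 150.]
  poly [[285, 224], [284, 247], [263, 270], [255, 272], [252, 258]] [[524.0, 176.0, 168.0], [469.0, 255.0, 168.0], [471.0, 363.0, 168.0], [487.0, 383.0, 168.0], [529.0, 347.0, 168.0]]
([324, 233, 29, 88, 824], [337.1, 276.7]) [269. 244. 150.]
  poly [[352, 233], [347, 270], [324, 320], [324, 290]] [[314.0, 81.0, 168.0], [251.0, 215.0, 168.0], [217.0, 397.0, 168.0], [272.0, 315.0, 168.0]]
```

View pics/crop.png

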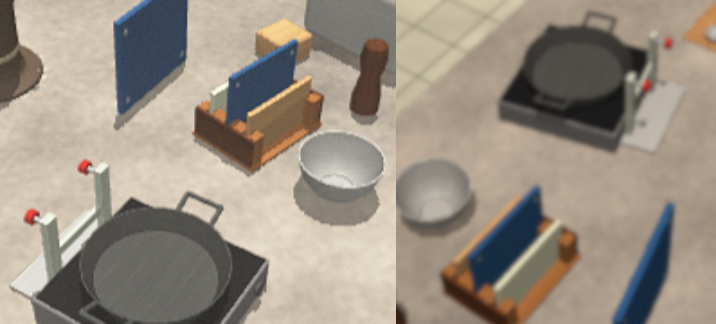

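The crop shows the panel in the middle slot, with the wooden board on the hob-far (+x) side and the white board nearest the robot. The buffers triangulate to about (507,-155) and (535,-283), and the panel to about (526,262). Next: wrist views over both places.

```bash
cat >> h.py <<'E'
def down(yaw):  # tool y = (cos,sin,0), tool z down
    c,s=np.cos(np.radians(yaw)),np.sin(np.radians(yaw))
    return np.array([[-s,c,0],[c,s,0],[0,0,-1.]])
E
python3 - <<'E'
from h import *
from workcell import robot
for fl in (0,180):
    for p,y in [((440,-260,330),12),((510,200,330),0),((526,262,121),0),((526,262,260),0),((500,-224,131),12)]:
        q=robot.ik(p,down(y+fl)); print(fl,p,None if q is None else np.round(q))
fl=0
for n,p,y in [("hob",(440,-270,330),12),("rack",(526,200,330),0)]:
    robot.move_ptp(p,down(y+fl)); robot.hold(.3)
    i=robot.camera_info("wrist"); im=robot.capture("wrist")
    np.save(f"pics/{n}.npy",i,allow_pickle=True); cv2.imwrite(f"pics/w_{n}.png",im[:,:,::-1])
print(robot.get_time_s(),robot.get_wrist_force(),robot.get_tool_pos())
E
```

```text
0 (440, -260, 330) [ 46.  10. -24.  97.   4.  75.  33.]
0 (510, 200, 330) [ 16.  20. -56.  91.  17.  78. -41.]
0 (526, 262, 121) [ 10.  40. -60. 100.  38.  63. -63.]
0 (526, 262, 260) [ 13.  32. -65.  91.  29.  76. -56.]
0 (500, -224, 131) [ 38.  24. -25. 107.  12.  52.  20.]
180 (440, -260, 330) [  22.    8.    4.   98.   -1.   74. -142.]
180 (510, 200, 330) [ 24.  26. -70.  90.  24.  81. 132.]
180 (526, 262, 121) [ 15.  47. -71. 100.  47.  70. 110.]
180 (526, 262, 260) [ 15.  35. -71.  91.  33.  78. 121.]
180 (500, -224, 131) [  12.   22.    9.  108.   -4.   50. -145.]
3.925 [-0.21272132  0.07828311 -0.44793031] [526.12830921 199.60119154 330.00141828]
```

View pics/w_hob.png

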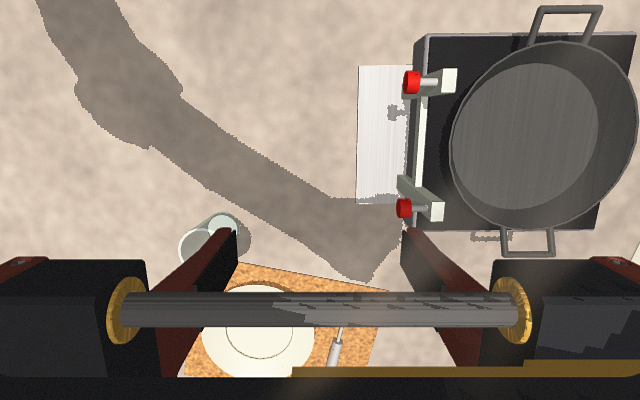

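View pics/w_rack.png

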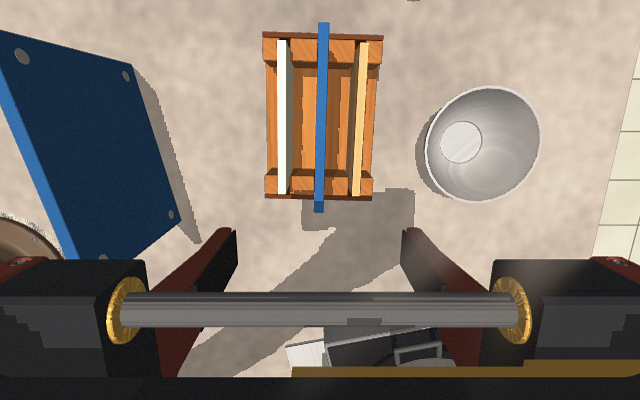

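Run:
```python
from h import *
for n,k,z in [("hob","red",150),("rack","blue",168)]:
    i=np.load(f"pics/{n}.npy",allow_pickle=True).item(); im=cv2.imread(f"pics/w_{n}.png")[:,:,::-1].copy()
    m,l,bs=blobs(im,k,20)
    for b in bs:
        c=np.argwhere(l==b[0])[:,::-1].astype(np.int32); r=cv2.boxPoints(cv2.minAreaRect(c))
        print(n,b[1:],onz(i,*b[2],z).round(1)); print("  ",r.round(1).tolist(),[onz(i,*p,z).round(1).tolist() for p in r])
        if k=="blue": q=cv2.approxPolyDP(cv2.convexHull(c),2,True)[:,0]; print("  ",[(p.tolist(),onz(i,*p,z)[:2].round(1).tolist()) for p in q])
```

```text
hob ([405, 71, 16, 23, 286], [412.9, 81.9]) [ 510.4 -153.6  150. ]
   [[405.0, 93.0], [406.0, 70.4000015258789], [420.29998779296875, 71.0999984741211], [419.20001220703125, 93.69999694824219]] [[505.6, -165.3, 150.0], [500.9, -144.7, 150.0], [514.7, -142.4, 150.0], [519.7, -163.0, 150.0]]
hob ([399, 199, 13, 19, 216], [405.0, 208.0]) [ 538.2 -280.7  150. ]
   [[399.0, 199.0], [411.0, 199.0], [411.0, 217.0], [399.0, 217.0]] [[529.1, -272.2, 150.0], [541.8, -269.5, 150.0], [547.5, -289.3, 150.0], [534.6, -292.0, 150.0]]
rack ([314, 22, 15, 191, 1852], [320.8, 115.0]) [528.3 267.6 168. ]
   [[312.6000061035156, 211.89999389648438], [318.29998779296875, 21.899999618530273], [328.79998779296875, 22.200000762939453], [323.0, 212.1999969482422]] [[519.8, 170.1, 168.0], [526.0, 348.7, 168.0], [535.4, 348.4, 168.0], [530.6, 169.7, 168.0]]
   [([328, 23], [534.7, 347.7]), ([322, 212], [529.6, 170.0]), ([315, 212], [522.3, 170.0]), ([319, 22], [526.6, 348.5])]
rack ([0, 31, 181, 229, 27179], [86.4, 148.1]) [296.9 236.2 168. ]
   [[-21.200000762939453, 37.79999923706055], [109.0999984741211, -3.9000000953674316], [187.3000030517578, 240.3000030517578], [57.0, 282.0]] [[217.3, 335.9, 168.0], [341.3, 369.4, 168.0], [386.4, 138.7, 168.0], [237.8, 89.7, 168.0]]
   [([132, 258], [324.6, 118.3]), ([66, 259], [253.2, 117.2]), ([0, 104], [222.1, 278.1]), ([0, 31], [238.0, 341.5]), ([131, 65], [352.3, 312.7]), ([180, 218], [381.4, 163.6])]
```

The hob wrist view shows the buffers at (413,82) and (405,208), with the foot plate in front of them. The rack wrist view shows the panel's top edge from (323,22) to (318,212), boards at x≈283 and 361, and the decoy far to the left. The panel is at about (528,259) with yaw −1.7°, and the hob yaw is about 12.3°. Now I'll grasp it.

Run:
```python
from h import *
from workcell import robot
R=down(-1.7)
robot.move_ptp((528,259.3,230),R)
robot.line_to((528,259.3,185),R,vel=100); robot.hold(.2)
i=robot.camera_info("wrist"); im=robot.capture("wrist"); cv2.imwrite("pics/near.png",im[:,:,::-1])
m,l,bs=blobs(im,"blue",200)
for b in bs:
    c=np.argwhere(l==b[0])[:,::-1].astype(np.int32); print(b[1:])
    q=cv2.approxPolyDP(cv2.convexHull(c),2,True)[:,0]; print("  ",[(p.tolist(),onz(i,*p,168)[:2].round(1).tolist()) for p in q])
print(robot.get_time_s(),robot.get_wrist_force(),robot.get_tool_pos())
```

```text
([309, 75, 19, 217, 3654], [318.3, 180.0])
   [([326, 75], [534.7, 348.4]), ([326, 291], [531.7, 223.5]), ([312, 291], [523.1, 223.8]), ([309, 77], [525.8, 347.7])]
([0, 115, 119, 149, 12604], [45.7, 194.9])
   [([118, 258], [407.9, 249.3]), ([0, 263], [336.6, 248.3]), ([0, 115], [360.5, 333.6]), ([59, 116], [391.8, 332.1])]
([312, 327, 14, 37, 517], [318.5, 345.0])
   [([325, 363], [529.7, 170.8]), ([312, 363], [521.2, 171.0]), ([312, 327], [522.2, 198.3]), ([325, 327], [530.4, 198.0])]
5.3167 [-0.15312723  1.23277907  0.25096153] [528.2721189  259.50440982 185.63331202]
```

View pics/near.png

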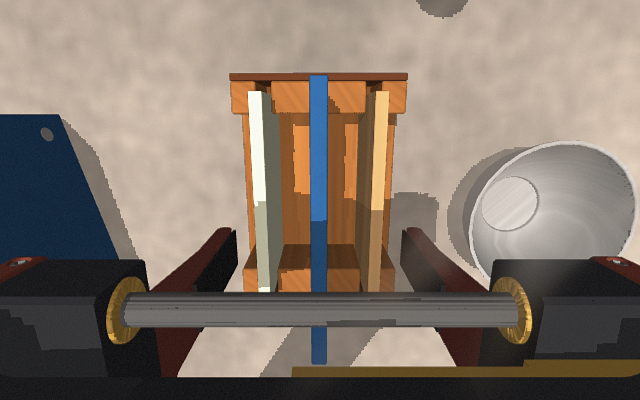

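The near view shows the panel edge at column ≈318, from (318,75) to (318,363), centred between the fingers. I'll descend and clamp gently first.

Run:
```python
from h import *
from workcell import robot
R=down(-1.6)
print(robot.line_to((528.2,259.5,122),R,vel=80,stop_force=8)); robot.hold(.2)
f0=robot.get_wrist_force()
robot.clamp(5); robot.hold(.3)
print(f0.round(2) if hasattr(f0,'round') else f0,robot.get_wrist_force(),robot.get_torque(),robot.get_grip_width(),robot.get_gripper_force(),robot.get_tool_pos(),robot.get_time_s())
```

```text
False
[-0.27  0.93 -0.31] [ 0.84806725  0.2806081  -1.49583304] [ 0.02308201 -0.32158242 -0.05099906] 9.802143710706645 4.999719187617302 [528.30384529 259.48975279 121.99560849] 7.925
```

Run:
```python
from h import *
from workcell import robot
robot.clamp(45); robot.hold(.2)
p=np.array(robot.get_tool_pos()); print(p,robot.get_wrist_force())
R=down(-1.6)
robot.line_to((p[0],p[1],p[2]+30),R,vel=40); print(robot.get_wrist_force(),robot.get_torque())
robot.line_to((p[0],p[1],305),R,vel=120); robot.hold(.2)
print(robot.get_tool_pos(),robot.get_wrist_force(),robot.get_torque(),robot.get_grip_width(),robot.get_time_s())
i=robot.camera_info("scene"); im=cv2.imread("pics/scene0.png")
print("tumbler rim",onz(i,178,235,95))
im=robot.capture("side"); cv2.imwrite("pics/side1.png",im[:,:,::-1]); im=robot.capture("scene"); cv2.imwrite("pics/scene1.png",im[:,:,::-1])
cv2.imwrite("pics/lift.png",im[60:260,260:500,::-1].repeat(2,0).repeat(2,1))
```

```text
[528.29385798 259.48261555 121.98422738] [ 0.34826578  0.96629582 -0.97391145]
[-0.47491161 -0.32277442 -5.90546736] [-0.06805997 -0.11817802  0.02300618]
[528.14662977 259.38139147 304.46511302] [ 0.23967884 -0.1986145  -4.55136149] [-0.02724214 -0.05810388 -0.02220304] 9.711712363809175 10.8667
tumbler rim [ 312.29270554 -403.47808293   95.        ]
```

View pics/lift.png

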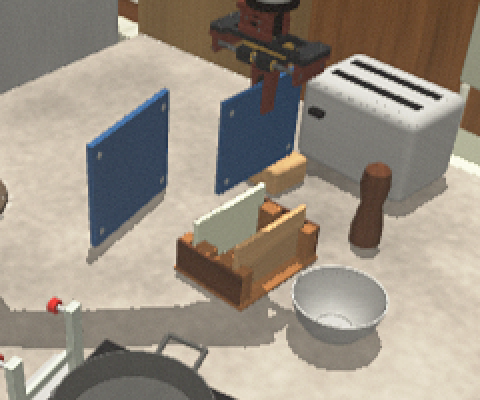

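The panel is lifted clear and hangs level, both boards are still in the rack, and the weight is about 5 N. I'll carry it high to a standoff in front of the buffers, then lower it.

```bash
cat >> h.py <<'E'
YAW=12.3
def hob(s,d,z,yaw=YAW):
    c,k=np.cos(np.radians(yaw)),np.sin(np.radians(yaw)); return np.array([s*c-d*k,s*k+d*c,z])
E
python3 - <<'E'
from h import *
from workcell import robot
R=down(YAW)
robot.move_ptp(hob(415,-324.2,305),R)
robot.line_to(hob(415,-324.2,132.5),R,vel=120); robot.hold(.3)
print(robot.get_tool_pos(),robot.get_wrist_force(),robot.get_torque(),robot.get_time_s(),robot.get_grip_width())
i=robot.camera_info("wrist"); im=robot.capture("wrist"); cv2.imwrite("pics/stand.png",im[:,:,::-1]); np.save("pics/stand.npy",i,allow_pickle=True)
c,k=np.cos(np.radians(YAW)),np.sin(np.radians(YAW))
for kk,z in (("red",150),("blue",178)):
    m,l,bs=blobs(im,kk,25)
    for b in bs:
        q=cv2.approxPolyDP(cv2.convexHull(np.argwhere(l==b[0])[:,::-1].astype(np.int32)),1.5,True)[:,0]
        P=[onz(i,*p,z) for p in q]; print(kk,b[1:],[(p.tolist(),round(P_[0]*c+P_[1]*k,1),round(-P_[0]*k+P_[1]*c,1)) for p,P_ in zip(q,P)])
E
```

```text
[ 474.65990418 -228.4448041   132.76993317] [ 0.20711257 -0.27127598 -5.41480359] [-0.07286444 -0.0689333   0.00037413] 14.6333 9.86776622749829
red ([412, 98, 44, 52, 1956], [433.4, 123.4]) [([452, 101], np.float64(471.8), np.float64(-249.4)), ([455, 111], np.float64(473.5), np.float64(-253.5)), ([454, 129], np.float64(473.8), np.float64(-261.0)), ([448, 145], np.float64(471.9), np.float64(-267.9)), ([440, 149], np.float64(468.6), np.float64(-269.6)), ([418, 149], np.float64(458.9), np.float64(-269.6)), ([414, 144], np.float64(457.0), np.float64(-267.4)), ([412, 136], np.float64(455.8), np.float64(-264.0)), ([413, 113], np.float64(455.5), np.float64(-254.3)), ([417, 103], np.float64(456.9), np.float64(-250.2)), ([423, 98], np.float64(459.3), np.float64(-248.1)), ([446, 98], np.float64(469.1), np.float64(-248.1))]
red ([606, 257, 18, 5, 37], [613.6, 258.7]) [([623, 261], np.float64(562.0), np.float64(-323.4)), ([608, 260], np.float64(554.7), np.float64(-322.9)), ([606, 258], np.float64(553.5), np.float64(-321.8)), ([618, 258], np.float64(559.3), np.float64(-321.9))]
blue ([304, 53, 29, 239, 6417], [318.4, 169.0]) [([331, 53], np.float64(419.2), np.float64(-235.1)), ([330, 291], np.float64(419.6), np.float64(-323.0)), ([307, 291], np.float64(410.4), np.float64(-323.0)), ([304, 55], np.float64(410.2), np.float64(-235.7)), ([306, 53], np.float64(410.9), np.float64(-235.1))]
blue ([307, 327, 23, 39, 853], [318.4, 346.2]) [([329, 365], np.float64(419.5), np.float64(-358.3)), ([308, 365], np.float64(410.5), np.float64(-358.3)), ([308, 328], np.float64(410.7), np.float64(-340.0)), ([329, 328], np.float64(419.3), np.float64(-340.0))]
```

View pics/stand.png

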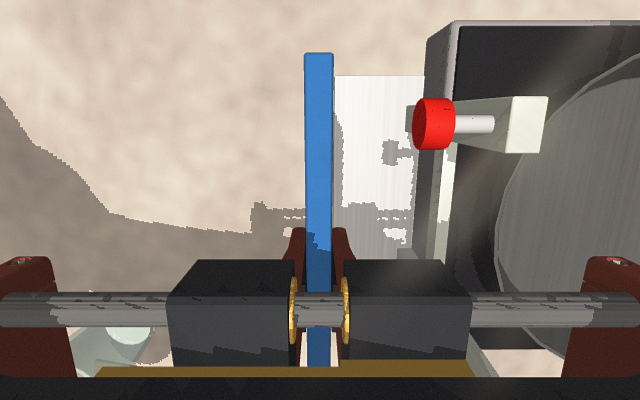

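The standoff view shows the panel's top edge at columns 304–331 and the left buffer at (412–455, 98–149). The panel is about 1 mm too far right laterally, so I'll shift it and approach slowly with a force stop.

Run:
```python
from h import *
from workcell import robot
R=down(YAW); D=-323.3; Z=132.0
robot.line_to(hob(438,D,Z),R,vel=40); robot.hold(.4)
def st():
    f=np.mean([(robot.hold(.04),robot.get_wrist_force())[1] for _ in range(5)],0); t=np.array(robot.get_torque()); p=np.array(robot.get_tool_pos())
    c,k=np.cos(np.radians(YAW)),np.sin(np.radians(YAW))
    return np.r_[f[0]*c+f[1]*k,-f[0]*k+f[1]*c,f[2],t,p[0]*c+p[1]*k,-p[0]*k+p[1]*c,p[2],robot.get_time_s()].round(3)
a=st(); print("free",a)
hit=robot.line_to(hob(462,D,Z),R,vel=12,stop_force=4); b=st()
print(hit,b, "dF",(b-a)[:6])
```

```text
free [ 7.20000e-02 -2.32000e-01 -5.55700e+00 -8.00000e-03 -1.03000e-01
  1.40000e-02  4.37986e+02 -3.23319e+02  1.32019e+02  1.60170e+01]
True [-6.38000e-01  1.72000e-01 -5.17300e+00 -1.00000e-01  1.50000e-02
  1.60000e-02  4.53413e+02 -3.22644e+02  1.29962e+02  1.75920e+01] dF [-0.71   0.404  0.384 -0.092  0.118  0.002]
```

```bash
cat >> h.py <<'E'
def st(robot):
    f=np.mean([(robot.hold(.04),robot.get_wrist_force())[1] for _ in range(5)],0); t=np.array(robot.get_torque()); p=np.array(robot.get_tool_pos())
    c,k=np.cos(np.radians(YAW)),np.sin(np.radians(YAW))
    return [float(round(x,3)) for x in np.r_[f[0]*c+f[1]*k,-f[0]*k+f[1]*c,f[2],t,p[0]*c+p[1]*k,-p[0]*k+p[1]*c,p[2],robot.get_time_s()]]
E
python3 - <<'E'
from h import *
from workcell import robot
R=down(YAW); D=-323.3; Z=132.0
np.set_printoptions(suppress=True)
print(st(robot))
print(np.round(robot.get_eef_rot()-R,4).tolist())
robot.line_to(hob(453.4,D,Z),R,vel=20); robot.hold(.3); print(st(robot))
robot.line_to(hob(456,D,Z),R,vel=10); robot.hold(.3); print(st(robot))
E
```

```text
[-0.465, 0.294, -5.124, -0.02, 0.007, -0.003, 453.494, -322.604, 130.068, 17.8]
[[0.0001, 0.0, -0.0053], [0.0, -0.0001, 0.0015], [0.0026, -0.0048, 0.0]]
[-0.538, 0.186, -4.776, -0.027, -0.028, 0.066, 453.414, -323.305, 131.975, 18.558]
[-4.622, -0.115, -4.402, -0.194, 0.938, -0.01, 455.738, -323.32, 131.843, 19.475]
```

Run:
```python
from h import *
from workcell import robot
R=down(YAW); D=-323.3; Z=132.3
for s in (458.5,460):
    robot.line_to(hob(s,D,Z),R,vel=8); robot.hold(.6); print(st(robot),robot.get_grip_width())
im=robot.capture("wrist"); cv2.imwrite("pics/press.png",im[:,:,::-1]); i=robot.camera_info("wrist")
c,k=np.cos(np.radians(YAW)),np.sin(np.radians(YAW))
for kk,z in (("red",150),("blue",178)):
    m,l,bs=blobs(im,kk,25)
    for b in bs:
        q=cv2.approxPolyDP(cv2.convexHull(np.argwhere(l==b[0])[:,::-1].astype(np.int32)),1.5,True)[:,0]
        P=[onz(i,*p,z) for p in q]; print(kk,b[1],[(p.tolist(),float(round(P_[0]*c+P_[1]*k,1)),float(round(-P_[0]*k+P_[1]*c,1))) for p,P_ in zip(q,P)])
im2=robot.capture("scene"); 
cv2.imwrite("pics/final.png",np.vstack([cv2.resize(im[0:300,200:640],(440,300)),cv2.resize(im2[160:300,200:405],(440,300))])[:,:,::-1])
```

```text
[-7.857, 0.577, -3.404, -0.278, 1.524, 0.044, 457.203, -323.306, 131.87, 20.75] 9.81624238175032
[-9.925, 0.901, -1.819, -0.37, 1.891, 0.031, 458.143, -323.321, 131.856, 21.9] 9.769724155485388
red [333, 101, 28, 51, 1382] [([356, 151], 474.7, -269.4), ([333, 151], 464.6, -269.4), ([333, 101], 464.4, -248.4), ([356, 101], 474.1, -248.4), ([359, 104], 475.4, -249.6), ([360, 134], 476.2, -262.1)]
red [606, 257, 19, 5, 36] [([624, 261], 604.2, -321.8), ([606, 259], 595.4, -320.8), ([607, 257], 595.6, -319.7), ([612, 257], 598.0, -319.7)]
red [331, 355, 7, 11, 70] [([337, 365], 467.9, -381.5), ([331, 365], 464.7, -381.5), ([331, 355], 464.6, -375.3), ([336, 355], 467.3, -375.3)]
blue [304, 53, 29, 239, 6393] [([332, 54], 462.8, -234.5), ([330, 291], 462.8, -321.5), ([307, 291], 453.7, -321.5), ([304, 55], 453.6, -234.8), ([306, 53], 454.2, -234.2)]
blue [307, 327, 23, 39, 850] [([329, 365], 462.7, -356.5), ([308, 365], 453.8, -356.5), ([307, 328], 453.6, -338.4), ([329, 328], 462.6, -338.4)]
```

View pics/final.png

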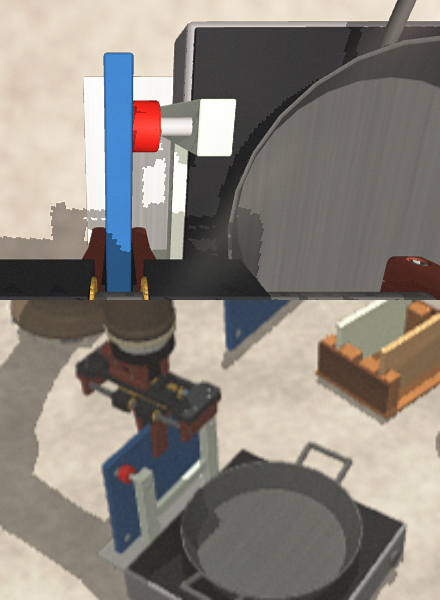

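The final view shows the panel flush on the buffers, its lower edge clear of the foot and its end about 25 mm past the left buffer's centre, so it is centred. The force is 9.9 N and balanced, so a small further push will bring it to 12 N.

Run:
```python
from h import *
from workcell import robot
R=down(YAW); s=461.4
for _ in range(3):
    robot.line_to(hob(s,-323.3,132.4),R,vel=5); robot.hold(.8); a=st(robot); print(s,a)
    if abs(a[0]+12)<.4: break
    s+=(a[0]+12)/1.4
print(np.round(robot.get_eef_rot()[:,2],4),robot.get_grip_width(),robot.get_gripper_force())
robot.hold(1); print(st(robot))
```

```text
461.4 [-11.307, 1.145, -1.177, -0.332, 2.242, 0.058, 458.999, -323.286, 131.865, 23.442]
461.895 [-11.999, 1.214, 0.039, -0.375, 2.414, 0.048, 459.3, -323.278, 131.849, 24.7]
[-5.e-03 -5.e-04 -1.e+00] 9.519117754331848 45.00025928020477
[-11.854, 1.477, -0.227, -0.388, 2.457, 0.059, 459.32, -323.278, 131.867, 25.908]
```

Run:
```python
from h import *
from workcell import robot
R=down(YAW)
robot.line_to(hob(461.9,-323.3,133.0),R,vel=3); robot.hold(1.5); a=st(robot); print(a)
im=robot.capture("scene"); cv2.imwrite("pics/end.png",im[140:340,160:460,::-1].repeat(2,0).repeat(2,1))
```

```text
[-11.532, 0.963, -4.622, -0.527, 2.234, 0.038, 458.962, -323.26, 131.906, 27.967]
```

View pics/end.png

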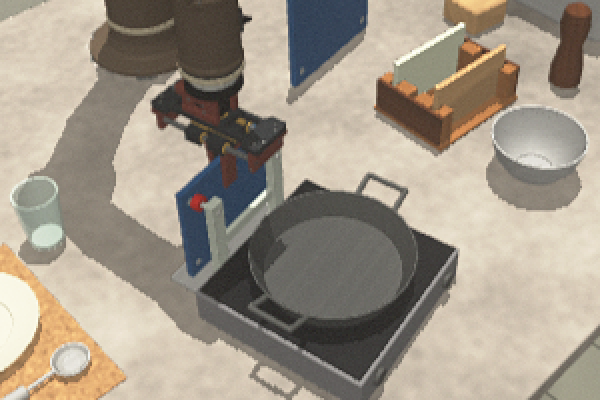

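The picture shows the panel upright on both buffers and clear of the foot, with the boards and the other things undisturbed. The gripper again carries the panel's weight. One small push to reach 12 N, then I'll hand it in.

Run:
```python
from h import *
from workcell import robot
robot.line_to(hob(462.2,-323.3,133.1),down(YAW),vel=3); robot.hold(1); print(st(robot))
print(robot.sign_off())
```

```text
[-11.762, 0.673, -4.636, -0.506, 2.286, 0.059, 459.121, -323.221, 131.922, 29.483]
the job is handed in; nothing more can be done
None
```

I handed in the job at about 29.5 s with the panel gripped, upright, centred and pressed evenly into both buffers with 11.8 N (about 6 mm each), its lower edge about 10 mm above the foot; the boards and everything else looked undisturbed in the last picture.

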